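# Pack the pH calibration caddy by cap colour

## Task

Pack the calibration caddy: stand the red-, green- and blue-capped white bottles and the small brown bottle with the black cap upright in the caddy, each on the floor of the cup that has the colour of its cap. Set them down gently, without dropping or tipping any, and leave the red-lidded sample jar and the yellow-capped bottle where they stand; let go of everything at the end.

Things in the scene. Friction and masses are not known exactly. Their poses are not given: they have to be found in the camera images.
- bottle_red: Loose small white plastic bottle with a red screw cap and a paper label; 42 mm diameter, 80 mm tall: straight-sided from the foot to 50 mm, then a shoulder, the cap 27 mm wide and above 66 mm. Stands upright on the worktop. Mass 50 to 95 g. Origin: centre of the underside; z up along its axis.
- bottle_green: Loose small white plastic bottle with a green screw cap and a paper label; 42 mm diameter, 80 mm tall: straight-sided from the foot to 50 mm, then a shoulder, the cap 27 mm wide and above 66 mm. Stands upright on the worktop. Mass 50 to 95 g. Origin: centre of the underside; z up along its axis.
- bottle_blue: Loose small white plastic bottle with a blue screw cap and a paper label; 42 mm diameter, 80 mm tall: straight-sided from the foot to 50 mm, then a shoulder, the cap 27 mm wide and above 66 mm. Stands upright on the worktop. Mass 50 to 95 g. Origin: centre of the underside; z up along its axis.
- bottle_amber: Loose small brown (amber) bottle with a black screw cap and a paper label; 48 mm diameter, 103 mm tall: straight-sided from the foot to 59 mm, then a shoulder, the cap above 79 mm, 29 mm wide. Stands upright on the worktop. Mass 145 to 250 g. Origin: centre of the underside; z up along its axis.
- cup_red: Red square plastic cup, for the red cap: 74 mm outside, 68 inside, walls 22 mm tall, floor 3 mm thick. Fixed two by two with three others, 82 mm between centres, in a fixed grey caddy (176 mm square, rim 22 mm above the worktop; low steel loops on two sides reach 20 mm out). Origin: centre of its underside, 5 mm above the worktop (a bottle in it stands 8 mm above the worktop); x, y along its sides, z up.
- cup_green: Green square plastic cup, for the green cap: 74 mm outside, 68 inside, walls 22 mm tall, floor 3 mm thick. Fixed two by two with three others, 82 mm between centres, in a fixed grey caddy (176 mm square, rim 22 mm above the worktop; low steel loops on two sides reach 20 mm out). Origin: centre of its underside, 5 mm above the worktop (a bottle in it stands 8 mm above the worktop); x, y along its sides, z up.
- cup_blue: Blue square plastic cup, for the blue cap: 74 mm outside, 68 inside, walls 22 mm tall, floor 3 mm thick. Fixed two by two with three others, 82 mm between centres, in a fixed grey caddy (176 mm square, rim 22 mm above the worktop; low steel loops on two sides reach 20 mm out). Origin: centre of its underside, 5 mm above the worktop (a bottle in it stands 8 mm above the worktop); x, y along its sides, z up.
- cup_black: Black square plastic cup, for the black cap: 74 mm outside, 68 inside, walls 22 mm tall, floor 3 mm thick. Fixed two by two with three others, 82 mm between centres, in a fixed grey caddy (176 mm square, rim 22 mm above the worktop; low steel loops on two sides reach 20 mm out). Origin: centre of its underside, 5 mm above the worktop (a bottle in it stands 8 mm above the worktop); x, y along its sides, z up.
- sample_jar: Look-alike, to be left: white sample jar with a wide red lid, no buffer bottle; 56 mm diameter, 60 mm tall, standing loose on the worktop. Origin: centre of the underside.
- bottle_yellow: Look-alike, to be left: white bottle like the others, but with a yellow cap, for which the caddy has no cup; 42 mm diameter, 80 mm tall, standing loose on the worktop. Origin: centre of the underside.
Not all that is in view belongs to the job. What is shaped like the bottle_red but purple or turquoise is not meant.

How it is judged:
At the end, for the whole second after the job is handed in: Each of the four bottles stands upright (6 degrees) on the floor of the cup of its cap's colour, centre within 20 mm of the cup's, underside under 8 mm above the cup's underside, released and at rest; jar and yellow-capped bottle upright within 20 mm of where they stood (horizontal distance between bottle_red and cup_red below 0.02 m and z of bottle_red in the frame of cup_red between 0 and 0.008 m and angle between each of bottle_red, bottle_green, bottle_blue, bottle_amber, sample_jar, bottle_yellow's own z axis and vertical below 0.1 rad and linear speed of each of bottle_red, bottle_green, bottle_blue, bottle_amber below 0.02 m/s and horizontal distance between bottle_green and cup_green below 0.02 m and z of bottle_green in the frame of cup_green between 0 and 0.008 m and horizontal distance between bottle_blue and cup_blue below 0.02 m and z of bottle_blue in the frame of cup_blue between 0 and 0.008 m and horizontal distance between bottle_amber and cup_black below 0.02 m and z of bottle_amber in the frame of cup_black between 0 and 0.008 m and distance of each of sample_jar, bottle_yellow from where it was at the start of the episode below 0.02 m); the robot touches nothing.
It fails at once if one of the four bottles is tipped over (more than 40 degrees) (angle between any of bottle_red, bottle_green, bottle_blue, bottle_amber's own z axis and vertical above 0.7 rad).
It fails at once if one of the four bottles is dropped or thrown (faster than 0.7 m/s outside the fingers) ((linear speed of bottle_red above 0.7 m/s and contact force between the fingers and bottle_red below 0.01 N) or (linear speed of bottle_green above 0.7 m/s and contact force between the fingers and bottle_green below 0.01 N) or (linear speed of bottle_blue above 0.7 m/s and contact force between the fingers and bottle_blue below 0.01 N) or (linear speed of bottle_amber above 0.7 m/s and contact force between the fingers and bottle_amber below 0.01 N)).
It fails at once if the red-lidded jar is taken from its place (more than 30 mm) or tipped (distance of sample_jar from where it was at the start of the episode above 0.03 m or angle between sample_jar's own z axis and vertical above 0.5 rad).
It fails at once if the yellow-capped bottle is taken from its place (more than 30 mm) or tipped (distance of bottle_yellow from where it was at the start of the episode above 0.03 m or angle between bottle_yellow's own z axis and vertical above 0.5 rad).
It also fails if it takes over 122 s, if anything falls off the work surface, if the arm or the gripper's body presses on something with over 40 N, if the wrist force passes 120 N, or if a joint passes its speed limit or range.

## Robot

A 7-joint arm with a two-finger parallel gripper is mounted at the origin on a cart in front of the work surface, level with it; the furniture and walls round the work are solid. World frame = base frame: x ahead of the robot, y to its left, z up, the work surface at z = 0. Lengths are in m, angles in rad, forces in N, time in s.
With the tool pointing down it reaches from about 0.425 to 0.825 m from the base axis. Payload 3.6 kg.
Tool frame: the origin (TCP) lies on the centre line of the jaws, within the pads' length; the fingertips stand manip.tip_reach ahead of it and the grasp point (between the pads) lies 11 mm behind it (manip.tip_reach is the distance from the TCP to the fingertips, in m); z points along the fingers, y is the direction in which the jaws open and shut (so a half turn about z gives the same grasp; the last joint's range is limited). The gripper opens to 85 mm and grips with 20 to 120 N. Pads are 22 mm wide; open, the fingers measure 114 mm over their backs; the gripper's body (76 mm by 85 mm) begins 54 mm behind the grasp point. The pads swing forward as they close: fully open they stand 13 mm farther back than shut.
Start: joints at [-1.177, 0.615, -0.013, 1.423, 0.008, 1.103, -0.04], TCP at [0.265, 0.594, 0.239] pointing down, gripper open.
Joint ranges: [-3.12, 3.12], [-0.3, 2.06], [-1.34, 1.32], [0.26, 2.42], [-1.36, 4.5], [0.01, 1.98], [-2.84, 2.84]. Speed limits (rad/s): [2.79, 2.79, 3.14, 3.14, 3.14, 3.14, 3.14].

## Interface

Orientations are given as a 3x3 rotation matrix whose columns are the frame's x, y, z axes.
In Python, from station import manip gives the robot as it stands.
- The arm moves only by the tool servo_tool, never from a script. Its argument "commands" is a list of rows, each an object of numbers: "x", "y", "z": the shift along the tool's x, y, z in m; "yaw": the turn about the tool's z in degrees. A call has 1 to 8 rows; each row is the pose to reach, as a shift and turn from the pose commanded when the call began, along the tool's axes at that moment; what a row does not reach only later rows make up. A row lasts 1/10 s, in which the tool goes at most 50 mm and 8.59 degrees, less where a joint would pass 70% of its speed; a pose out of reach is approached as far as the arm can. A call with a gripper value outside its range is refused whole. "hand" is the gripper command: -1 is shut, 1 is fully open, values between are in proportion, set as the call begins (left out, the last holds). The fingers move at their own pace and stop on an object; "force" is the grip in N (left out, the last holds). Time passes only in rows, so rows that repeat a pose let the fingers close. It gives the time, the measured TCP pose, the force and the opening at its end, in the units of the state.
- manip.observe(): the state, without advancing time (a new reading comes with each control period).
- manip.capture(name): name is "scene" or "side" or "wrist"; returns the picture (384x512x3 uint8, blue, green, red); there is no depth.
- manip.calibration(name): a dict with "vertical_fov" (degrees; the focal length in pixels is half the picture's height over the tangent of half this angle, whatever the lens; pixels are square), "cx", "cy" (the principal point, pixels), "position" and "orientation" of the camera in the world; the wrist camera has in their place "T_tool_cam" (4x4, takes a point from camera to tool coordinates, whose origin is the TCP and whose axes are the flange's). Camera axes: x right, y up, looking along -z (the intrinsics and any distortion apply to the point x, -y, -z); pixel columns grow to the right and rows downward; lengths in m; the calibration is good to about 2 mm. A picture is of the moment at which its call begins: read the wrist's pose just before it. calibration takes no time and is no camera call.
- manip.close_job(): hands the job in, once; it reports no verdict.
Trained networks look in the newest picture that a camera, given by its name, has taken for a name from the list of things; names that differ only in an ending like _2 or _b are one class to them, and where a whole thing is asked for, a point or a joint stands for the part that bears it (a point fixed in the world has none). Each returns a list of dicts, best first, with "score" (0 to 1); they miss things now and then, are a little off and sometimes report something else, mostly with a low value. They report only what shows in the picture. A call takes as long as a camera call. They do not tell look-alikes from the thing itself.
- manip.find_in(query, camera): "rect" ([left, top, right, bottom] in pixels, round what is visible of it).
The state is a dict: "time": time; "qpos": joint angles; "qd": joint speeds; "joint_efforts": joint torques, N m; "tool_pos": TCP position; "eef_rot": TCP orientation; "ft_force": force on the tool from outside, world axes, zero at the start; "ft_torque": the same for the moment, N m; "gripper_width": finger opening in m.
Only numpy, scipy, OpenCV 4.12 (cv2) and the standard library are available. Lean on these libraries where they do the work, as an engineer would, in place of code of your own. Each camera call takes 0.05 s, during which the arm holds its last target. There are 200 camera calls.

## Working session

There is one attempt and no reset: what is moved stays moved. The work goes in short steps, Python scripts to look and compute and a tool call to move; the robot and the scene stay as the last step left them, time stands still between calls to the robot, and variables do not carry over. Pictures are saved under pics/ and viewed, about 12 in all and at most 16, crops included, and the job is handed in when it is done.

Besides the shell and the picture viewer there is one more tool, called after "Call:" by a JSON object that holds its "method" and its "body". servo_tool: Moves the arm, as the interface text tells. Its arguments: {"type":"object","properties":{"commands":{"type":"array"},"hand":{"type":"number"},"force":{"type":"number"}},"required":["commands"]}

```bash
ls; mkdir -p pics
python3 - <<'E'
from station import manip
import cv2,numpy as np
np.set_printoptions(precision=4,suppress=True)
print(manip.tip_reach, manip.observe())
for c in("scene","side","wrist"):
    print(c,manip.calibration(c)); im=manip.capture(c); cv2.imwrite(f"pics/{c}0.png",im)
a=cv2.imread("pics/scene0.png");b=cv2.imread("pics/side0.png")
for c in("scene","side"):
  for q in("bottle_red","bottle_amber","sample_jar","cup_red","cup_green","cup_blue","cup_black"):
    print(c,q,[(np.round(d["rect"]).tolist(),round(d["score"],2)) for d in manip.find_in(q,c)][:7])
E
```

```text
pics
0.008 {'time': 0.0, 'qpos': array([-1.1775,  0.6159, -0.0126,  1.425 ,  0.0081,  1.1034, -0.0404]), 'qd': array([-0.0008, -0.0006, -0.0013, -0.0002, -0.0001, -0.0012, -0.0004]), 'joint_efforts': array([  0.0003, -46.9219,   0.2597, -17.1028,   0.0101,   0.0097,
        -0.    ]), 'tool_pos': array([0.2646, 0.5929, 0.2381]), 'eef_rot': array([[-0.9132,  0.4076, -0.001 ],
       [ 0.4076,  0.9132, -0.0024],
       [-0.    , -0.0027, -1.    ]]), 'ft_force': array([ 0.3237,  0.7515, -0.502 ]), 'ft_torque': array([0.0236, 0.0212, 0.024 ]), 'gripper_width': 0.08522382642671517}
scene {'vertical_fov': 54.49223999939798, 'cx': 254.19257996071832, 'cy': 193.24871720012922, 'position': array([ 0.0258, -0.8333,  0.4969]), 'orientation': array([[ 0.8358,  0.2423, -0.4926],
       [-0.5489,  0.357 , -0.7558],
       [-0.0073,  0.9021,  0.4314]])}
side {'vertical_fov': 50.722617449468935, 'cx': 258.76094403577173, 'cy': 200.3852898650829, 'position': array([ 0.4407, -0.8908,  0.4216]), 'orientation': array([[ 0.9931,  0.0368, -0.1112],
       [-0.1168,  0.3823, -0.9166],
       [ 0.0088,  0.9
[... 749 characters left out ...]
]
scene cup_black [([181.0, 172.0, 207.0, 185.0], 0.64)]
side bottle_red [([296.0, 177.0, 312.0, 210.0], 0.87), ([274.0, 192.0, 295.0, 234.0], 0.83), ([256.0, 176.0, 270.0, 206.0], 0.82), ([222.0, 177.0, 235.0, 211.0], 0.8), ([243.0, 186.0, 262.0, 220.0], 0.69)]
side bottle_amber [([223.0, 244.0, 250.0, 300.0], 0.6)]
side sample_jar [([202.0, 199.0, 225.0, 235.0], 0.62), ([277.0, 194.0, 292.0, 233.0], 0.42), ([287.0, 219.0, 312.0, 255.0], 0.16)]
side cup_red [([232.0, 161.0, 260.0, 175.0], 0.63)]
side cup_green [([206.0, 167.0, 230.0, 179.0], 0.57)]
side cup_blue [([241.0, 174.0, 259.0, 188.0], 0.73)]
side cup_black [([276.0, 192.0, 293.0, 231.0], 0.68), ([211.0, 177.0, 240.0, 192.0], 0.46)]
```

View pics/scene0.png

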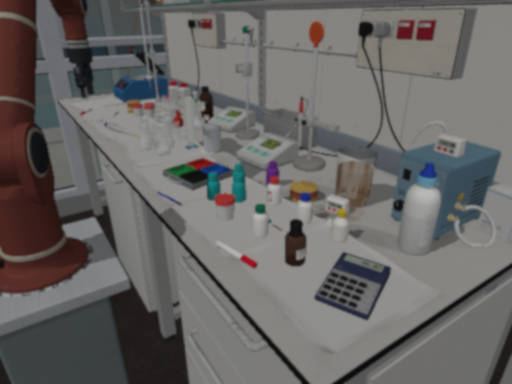

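View pics/side0.png

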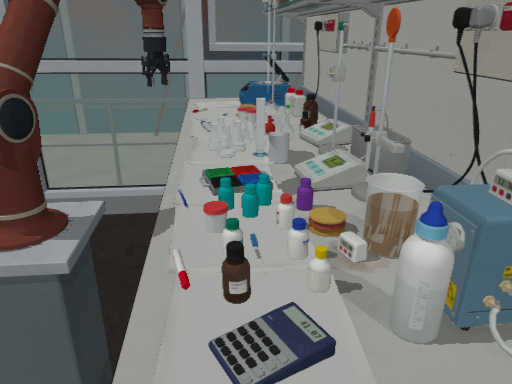

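The side picture shows red cap ~(286,199), green (232,225), blue (299,225), amber (236,250), yellow (320,253), jar (216,210), caddy ~(238,176), with turquoise and purple distractors beside the caddy. I'll enlarge for accurate pixels.

```bash
cat > h.py <<'E'
import numpy as np,cv2
from station import manip
np.set_printoptions(precision=4,suppress=True)
def cam(n,obs=None):
    c=manip.calibration(n)
    if n=="wrist":
        o=obs or manip.observe(); T=np.array(c["T_tool_cam"]); R=np.array(o["eef_rot"])
        return c,np.array(o["tool_pos"])+R@T[:3,3],R@T[:3,:3]
    return c,np.array(c["position"]),np.array(c["orientation"])
def F(c): return 192/np.tan(np.radians(c["vertical_fov"])/2)
def ray(n,u,v,z,obs=None):
    c,p,R=cam(n,obs); f=F(c)
    d=R@np.array([(u-c["cx"])/f,-(v-c["cy"])/f,-1]); return p+d*(z-p[2])/d[2]
def proj(n,P,obs=None):
    c,p,R=cam(n,obs); f=F(c); q=R.T@(np.array(P)-p)
    return c["cx"]+f*q[0]/-q[2], c["cy"]-f*q[1]/-q[2]
E
python3 - <<'E'
from h import *
a=cv2.imread("pics/side0.png")[155:305,160:345]; b=cv2.imread("pics/scene0.png")[150:275,155:355]
cv2.imwrite("pics/s1.png",cv2.resize(a,None,fx=4,fy=4,interpolation=cv2.INTER_CUBIC)); cv2.imwrite("pics/c1.png",cv2.resize(b,None,fx=4,fy=4,interpolation=cv2.INTER_CUBIC))
for n,u,v,z in [("red",286,199,.073),("green",232,224,.073),("blue",299,224,.073),("amber",236,249,.091),("yellow",320,252,.073),("jar",216,209,.055),("t1",226,181,.073),("t2",264,178,.073),("t3",250,192,.073),("pu",305,183,.073),("cR",246,168,.022),("cG",218,173,.022),("cB",250,181,.022),("cK",225,184,.022)]:
    print(n,ray("side",u,v,z))
E
```

```text
red [ 0.604  -0.0565  0.073 ]
green [ 0.4753 -0.1735  0.073 ]
blue [ 0.6064 -0.1866  0.073 ]
amber [ 0.4747 -0.3052  0.091 ]
yellow [ 0.6195 -0.2984  0.073 ]
jar [ 0.4458 -0.0564  0.055 ]
t1 [0.4741 0.076  0.073 ]
t2 [0.5728 0.0898 0.073 ]
t3 [ 0.5271 -0.0056  0.073 ]
pu [0.6703 0.043  0.073 ]
cR [0.5474 0.3332 0.022 ]
cG [0.4578 0.2917 0.022 ]
cB [0.5482 0.211  0.022 ]
cK [0.4751 0.1926 0.022 ]
```

View pics/s1.png

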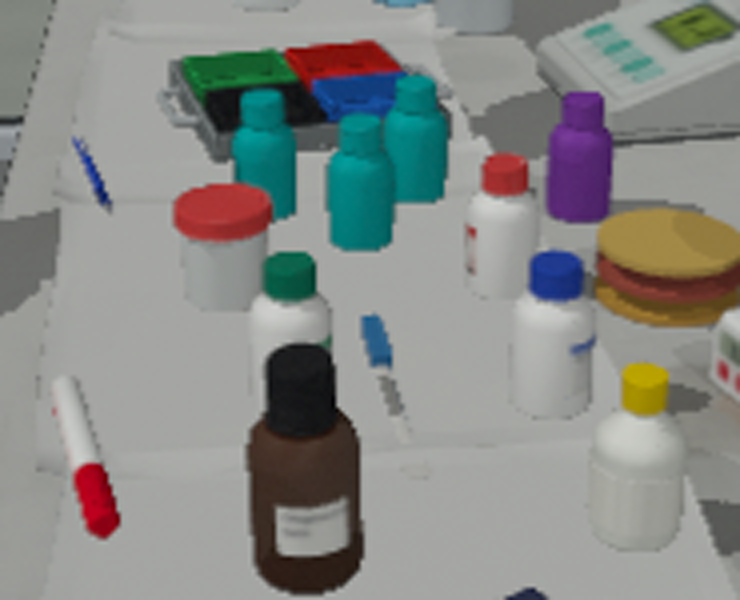

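View pics/c1.png

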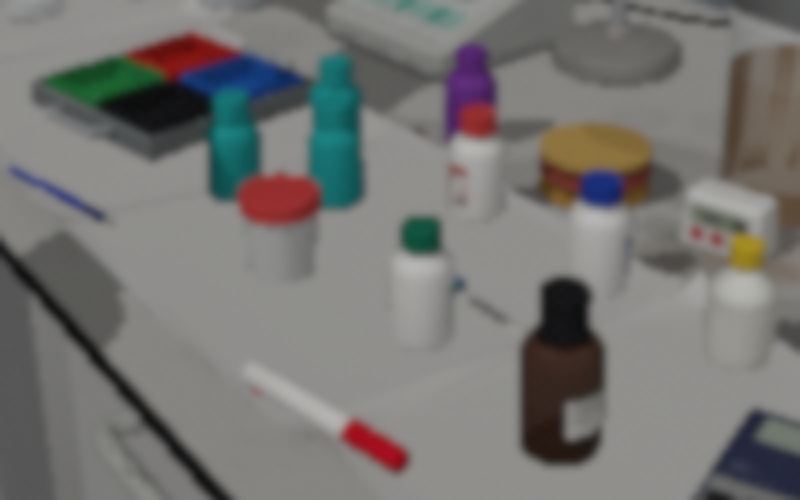

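The crop confirms the red cap ~(286,199), green (232,224), blue (299,224), amber (236,249), yellow (320,252), and jar (216,209). The turquoise bottles stand just in front of the caddy. Next I'll move over the caddy for a close wrist view.

Call:
{"method": "servo_tool", "body": {"commands": [{"x":-0.357,"y":-0.224,"z":-0.06,"yaw":-24},{"x":-0.357,"y":-0.224,"z":-0.06,"yaw":-24},{"x":-0.357,"y":-0.224,"z":-0.06,"yaw":-24},{"x":-0.357,"y":-0.224,"z":-0.06,"yaw":-24},{"x":-0.357,"y":-0.224,"z":-0.06,"yaw":-24},{"x":-0.357,"y":-0.224,"z":-0.06,"yaw":-24},{"x":-0.357,"y":-0.224,"z":-0.06,"yaw":-24},{"x":-0.357,"y":-0.224,"z":-0.06,"yaw":-24}], "hand": 0.5, "force": 40}}

```text
time: 1.65
tool_pos: [0.4864, 0.2628, 0.2963]
eef_rot: [[-1.0, 0.001, 0.001], [0.001, 1.0, 0.0], [-0.001, 0.0, -1.0]]
ft_force: [0.1, 1.1, -0.1]
gripper_width: 0.0644
```

Run:
```python
from h import *
o=manip.observe(); print(o["tool_pos"],o["time"])
im=manip.capture("wrist"); cv2.imwrite("pics/w1.png",im)
for q in("cup_red","cup_green","cup_blue","cup_black","bottle_red"):
    for d in manip.find_in(q,"wrist")[:4]:
        r=d["rect"];u,v=(r[0]+r[2])/2,(r[1]+r[3])/2
        print(q,np.round(r).tolist(),round(d["score"],2),ray("wrist",u,v,.027,o))
```

```text
[0.4864 0.2628 0.2963] 1.65
cup_red [263.0, 161.0, 320.0, 219.0] 0.65 [0.5398 0.3082 0.027 ]
cup_green [250.0, 103.0, 319.0, 167.0] 0.87 [0.4607 0.2957 0.027 ]
cup_blue [207.0, 172.0, 268.0, 229.0] 0.64 [0.5561 0.2297 0.027 ]
cup_black [193.0, 117.0, 255.0, 179.0] 0.9 [0.4785 0.2128 0.027 ]
bottle_red [18.0, 216.0, 77.0, 260.0] 0.85 [ 0.616  -0.0613  0.027 ]
bottle_red [124.0, 192.0, 164.0, 234.0] 0.85 [0.575  0.0914 0.027 ]
bottle_red [104.0, 251.0, 149.0, 301.0] 0.66 [0.6834 0.05   0.027 ]
bottle_red [60.0, 165.0, 115.0, 207.0] 0.63 [0.5331 0.0159 0.027 ]
```

View pics/w1.png

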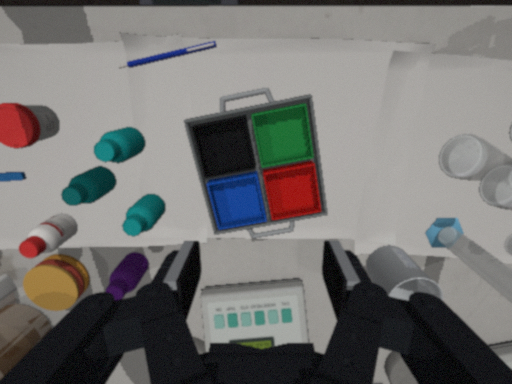

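The wrist view shows the caddy cups at black (224,148), green (284,135), blue (237,200) and red (291,190), yawed ~11° and on an 82 mm grid as they should be. Next, the bottles.

Call:
{"method": "servo_tool", "body": {"commands": [{"x":-0.03,"y":-0.4},{"x":-0.03,"y":-0.4},{"x":-0.03,"y":-0.4},{"x":-0.03,"y":-0.4},{"x":-0.03,"y":-0.4},{"x":-0.03,"y":-0.4},{"x":-0.03,"y":-0.4},{"x":-0.03,"y":-0.4}]}}

```text
$.commands[0]: bad value
```

Call:
{"method": "servo_tool", "body": {"commands": [{},{},{}]}}

```text
$.commands[0]: bad value
```

Run:
```python
from h import *
o=manip.observe(); print(o["tool_pos"],o["time"],o["qpos"])
im=manip.capture("wrist"); cv2.imwrite("pics/w2.png",im)
for q in("bottle_red","bottle_amber","sample_jar"):
    for d in manip.find_in(q,"wrist")[:7]:
        r=d["rect"]; print(q,np.round(r).tolist(),round(d["score"],2))
# predicted cap tops from side estimate
for n,x,y,z in [("red",.604,-.0565,.08),("green",.4753,-.1735,.08),("blue",.6064,-.1866,.08),("amber",.4747,-.3052,.103),("yellow",.6195,-.2984,.08)]:
    print(n,proj("wrist",[x,y,z],o))
```

```text
[0.4845 0.266  0.2956] 1.95 [-0.4822  0.412  -0.0874  1.6226  0.0375  1.109   0.9931]
bottle_red [15.0, 215.0, 76.0, 259.0] 0.97
bottle_red [58.0, 168.0, 115.0, 212.0] 0.87
bottle_red [103.0, 253.0, 145.0, 300.0] 0.86
bottle_red [121.0, 197.0, 165.0, 238.0] 0.83
bottle_red [92.0, 129.0, 144.0, 164.0] 0.58
bottle_red [262.0, 163.0, 319.0, 220.0] 0.47
bottle_red [250.0, 103.0, 316.0, 169.0] 0.22
sample_jar [3.0, 104.0, 57.0, 148.0] 0.96
sample_jar [16.0, 218.0, 74.0, 262.0] 0.63
red (np.float64(18.6140086163351), np.float64(249.85489265254654))
green (np.float64(-106.67403014943795), np.float64(154.82619330487782))
blue (np.float64(-78.28628167856323), np.float64(251.40700173356493))
amber (np.float64(-248.41184494177236), np.float64(158.31758482913705))
yellow (np.float64(-157.72122834070842), np.float64(259.94054242661167))
```

View pics/w2.png

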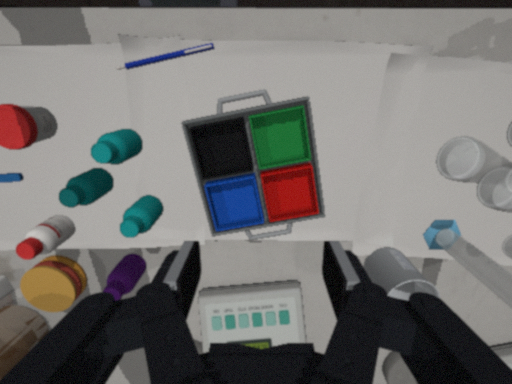

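The move was refused (rows seem to need all four numbers), so this picture still shows the caddy. I'll resend it with full rows.

Call:
{"method": "servo_tool", "body": {"commands": [{"x":-0.03,"y":-0.4,"z":0,"yaw":0},{"x":-0.03,"y":-0.4,"z":0,"yaw":0},{"x":-0.03,"y":-0.4,"z":0,"yaw":0},{"x":-0.03,"y":-0.4,"z":0,"yaw":0},{"x":-0.03,"y":-0.4,"z":0,"yaw":0},{"x":-0.03,"y":-0.4,"z":0,"yaw":0},{"x":-0.03,"y":-0.4,"z":0,"yaw":0},{"x":-0.03,"y":-0.4,"z":0,"yaw":0}]}}

```text
time: 2.95
tool_pos: [0.5152, -0.1352, 0.2959]
eef_rot: [[-1.0, -0.001, 0.001], [-0.001, 1.0, 0.0], [-0.001, 0.0, -1.0]]
ft_force: [0.5, 0.9, 0.1]
gripper_width: 0.0641
```

Call:
{"method": "servo_tool", "body": {"commands": [{"x":0,"y":0,"z":0,"yaw":0},{"x":0,"y":0,"z":0,"yaw":0},{"x":0,"y":0,"z":0,"yaw":0}]}}

```text
time: 3.25
tool_pos: [0.5153, -0.1321, 0.2955]
eef_rot: [[-1.0, -0.002, -0.0], [-0.002, 1.0, 0.001], [0.0, 0.001, -1.0]]
ft_force: [0.8, 1.1, 0.2]
gripper_width: 0.0644
```

Run:
```python
from h import *
o=manip.observe(); print(o["tool_pos"],o["time"],o["qpos"])
im=manip.capture("wrist"); cv2.imwrite("pics/w3.png",im)
for q in("bottle_red","bottle_amber","sample_jar"):
    for d in manip.find_in(q,"wrist")[:7]:
        r=d["rect"]; print(q,np.round(r).tolist(),round(d["score"],2))
for n,x,y,z in [("red",.604,-.0565,.08),("green",.4753,-.1735,.08),("blue",.6064,-.1866,.08),("amber",.4747,-.3052,.103),("yellow",.6195,-.2984,.08)]:
    print(n,np.array(proj("wrist",[x,y,z],o)))
```

```text
[ 0.5153 -0.1321  0.2955] 3.25 [ 0.1887  0.3768  0.0315  1.6802 -0.0145  1.0854  1.7978]
bottle_red [396.0, 176.0, 448.0, 215.0] 0.93
bottle_red [394.0, 106.0, 451.0, 142.0] 0.81
bottle_red [351.0, 148.0, 397.0, 188.0] 0.71
bottle_red [302.0, 198.0, 333.0, 238.0] 0.66
bottle_red [362.0, 237.0, 406.0, 285.0] 0.59
bottle_red [484.0, 97.0, 510.0, 158.0] 0.39
bottle_amber [89.0, 104.0, 153.0, 149.0] 0.87
bottle_amber [211.0, 196.0, 238.0, 241.0] 0.47
sample_jar [307.0, 77.0, 355.0, 125.0] 0.72
sample_jar [88.0, 105.0, 153.0, 146.0] 0.43
red [317.4705 229.0143]
green [224.3651 129.0524]
blue [218.0351 230.5552]
amber [101.4729 130.7714]
yellow [133.8575 239.4255]
```

View pics/w3.png

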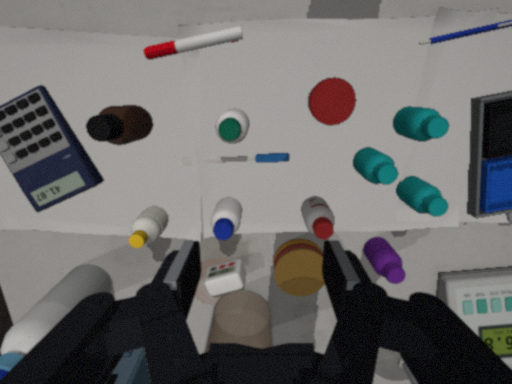

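Wrist view: cap tops red (323,229), green (231,130), blue (224,230), amber (101,127), yellow (137,240). All are within ~7 px of the side-camera prediction.

Run:
```python
from h import *
im=cv2.imread("pics/w3.png"); hsv=cv2.cvtColor(im,cv2.COLOR_BGR2HSV)
def obs(): return {"tool_pos":[.5153,-.1321,.2955],"eef_rot":[[-1,-.002,0],[-.002,1,.001],[0,.001,-1]]}
for n,u,v,h in [("red",323,229,.08),("green",231,130,.08),("blue",224,230,.08),("amber",101,127,.103),("yellow",137,240,.08)]:
    w=im[v-22:v+22,u-22:u+22]; s=hsv[v-22:v+22,u-22:u+22]
    m=((s[...,1]>120)&(s[...,2]>50) if n!="amber" else s[...,2]<35).astype(np.uint8)
    k,l,st,c=cv2.connectedComponentsWithStats(m); i=1+np.argmax(st[1:,4]); cc=c[i]+[u-22,v-22]
    print(n,"hand",ray("wrist",u,v,h,obs())[:2],"blob mid-cap",cc,st[i,4],ray("wrist",*cc,h-.004,obs())[:2])
```

```text
red hand [ 0.6041 -0.0493] blob mid-cap [322.5091 227.9606] 330 [ 0.6045 -0.0492]
green hand [ 0.4764 -0.1658] blob mid-cap [229.3707 129.2241] 348 [ 0.476  -0.1681]
blue hand [ 0.6057 -0.1788] blob mid-cap [223.1765 228.9876] 323 [ 0.6061 -0.1804]
amber hand [ 0.4707 -0.3051] blob mid-cap [105.4704 126.9807] 776 [ 0.4711 -0.3023]
yellow hand [ 0.6204 -0.2945] blob mid-cap [137.6052 238.9528] 233 [ 0.621  -0.2953]
```

Call:
{"method": "servo_tool", "body": {"commands": [{"x":0.039,"y":-0.036,"z":0.04,"yaw":0},{"x":0.039,"y":-0.036,"z":0.08,"yaw":0},{"x":0.039,"y":-0.036,"z":0.12,"yaw":0},{"x":0.039,"y":-0.036,"z":0.15,"yaw":0},{"x":0.039,"y":-0.036,"z":0.17,"yaw":0},{"x":0.039,"y":-0.036,"z":0.17,"yaw":0}]}}

```text
time: 4.05
tool_pos: [0.4743, -0.1688, 0.1233]
eef_rot: [[-1.0, -0.001, -0.006], [-0.001, 1.0, 0.002], [0.006, 0.002, -1.0]]
ft_force: [0.1, 0.7, 1.2]
gripper_width: 0.064
```

Run:
```python
from h import *
o=manip.observe(); print(o["tool_pos"],o["time"])
im=manip.capture("wrist"); 
u,v=proj("wrist",[.476,-.168,.08],o); print(u,v)
cv2.circle(im,(int(u),int(v)),4,(0,0,255),1); cv2.imwrite("pics/w4.png",im)
```

```text
[ 0.4743 -0.1688  0.1233] 4.05
260.2614502156481 224.65414937755062
```

View pics/w4.png

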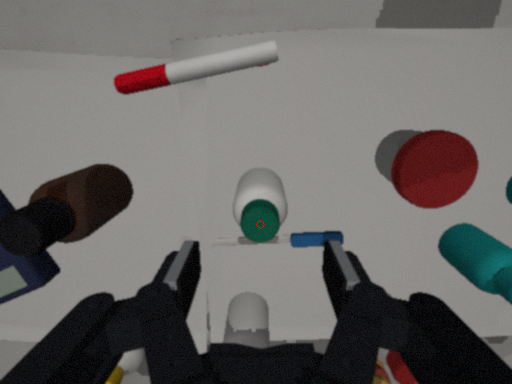

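Predicted cap centre (260,225) lands on the green cap, centred between the fingers. Next: descend and grip.

Call:
{"method": "servo_tool", "body": {"commands": [{"x":-0.002,"y":0.001,"z":0.03,"yaw":0},{"x":-0.002,"y":0.001,"z":0.06,"yaw":0},{"x":-0.002,"y":0.001,"z":0.085,"yaw":0},{"x":-0.002,"y":0.001,"z":0.093,"yaw":0},{"x":-0.002,"y":0.001,"z":0.093,"yaw":0},{"x":-0.002,"y":0.001,"z":0.093,"yaw":0}]}}

```text
time: 4.7
tool_pos: [0.4793, -0.1695, 0.0342]
eef_rot: [[-1.0, 0.001, 0.003], [0.001, 1.0, -0.001], [-0.003, -0.001, -1.0]]
ft_force: [0.9, 0.4, -0.7]
gripper_width: 0.0638
```

Call:
{"method": "servo_tool", "body": {"commands": [{"x":0,"y":0,"z":0,"yaw":0},{"x":0,"y":0,"z":0,"yaw":0},{"x":0,"y":0,"z":0,"yaw":0},{"x":0,"y":0,"z":0,"yaw":0},{"x":0,"y":0,"z":0,"yaw":0},{"x":0,"y":0,"z":0,"yaw":0}], "hand": -1, "force": 40}}

```text
time: 5.3
tool_pos: [0.4789, -0.1696, 0.0343]
eef_rot: [[-1.0, 0.001, 0.003], [0.001, 1.0, -0.001], [-0.003, -0.001, -1.0]]
ft_force: [-0.6, -0.1, 4.6]
gripper_width: 0.0405
```

Call:
{"method": "servo_tool", "body": {"commands": [{"x":0,"y":0,"z":-0.02,"yaw":0},{"x":0,"y":0,"z":-0.05,"yaw":0},{"x":0,"y":0,"z":-0.09,"yaw":0},{"x":0,"y":0,"z":-0.12,"yaw":0},{"x":0.005,"y":0.02,"z":-0.14,"yaw":0},{"x":0.01,"y":0.05,"z":-0.14,"yaw":0},{"x":0.018,"y":0.09,"z":-0.14,"yaw":0},{"x":0.018,"y":0.13,"z":-0.14,"yaw":0}], "force": 60}}

```text
time: 6.1
tool_pos: [0.4588, -0.0385, 0.1736]
eef_rot: [[-1.0, 0.003, 0.0], [0.003, 1.0, -0.0], [-0.0, -0.0, -1.0]]
ft_force: [0.5, 0.3, -2.1]
gripper_width: 0.04
```

Call:
{"method": "servo_tool", "body": {"commands": [{"x":0,"y":0.045,"z":0,"yaw":0},{"x":0,"y":0.09,"z":0,"yaw":0},{"x":0,"y":0.135,"z":0,"yaw":0},{"x":0,"y":0.18,"z":0,"yaw":0},{"x":0,"y":0.225,"z":0,"yaw":0},{"x":0,"y":0.27,"z":0,"yaw":0},{"x":0,"y":0.305,"z":0,"yaw":0},{"x":0,"y":0.325,"z":0,"yaw":0}]}}

```text
time: 6.9
tool_pos: [0.4592, 0.2902, 0.1733]
eef_rot: [[-1.0, -0.004, 0.0], [-0.004, 1.0, 0.003], [-0.0, 0.003, -1.0]]
ft_force: [0.1, 1.0, 0.0]
gripper_width: 0.04
```

Call:
{"method": "servo_tool", "body": {"commands": [{"x":0,"y":0.007,"z":0,"yaw":0},{"x":0,"y":0.007,"z":0,"yaw":0},{"x":0,"y":0.007,"z":0,"yaw":0}]}}

```text
time: 7.2
tool_pos: [0.4606, 0.2907, 0.1728]
eef_rot: [[-1.0, 0.003, -0.0], [0.003, 1.0, -0.002], [0.0, -0.002, -1.0]]
ft_force: [0.2, -0.4, -0.7]
gripper_width: 0.0397
```

Run:
```python
from h import *
o=manip.observe(); print(o["tool_pos"],o["time"])
im=manip.capture("wrist")
for n,P in [("r",(.541,.3098)),("g",(.4606,.2938)),("b",(.557,.2294)),("k",(.4766,.2134))]:
    u,v=proj("wrist",[*P,.027],o); cv2.circle(im,(int(u),int(v)),4,(255,255,255),1)
cv2.imwrite("pics/w5.png",im)
```

```text
[0.4606 0.2907 0.1728] 7.2
```

View pics/w5.png

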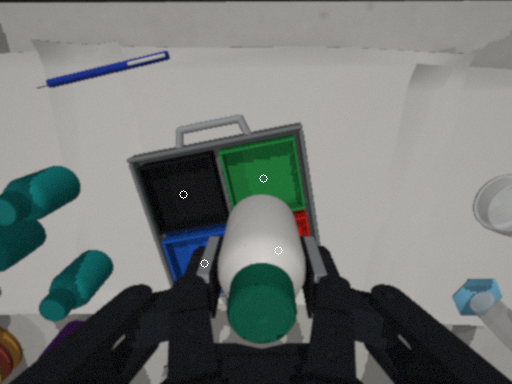

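The cup markers sit on the cup centres: black (183,195), green (263,178). The green bottle hangs upright in the jaws, so I'll lower it.

Call:
{"method": "servo_tool", "body": {"commands": [{"x":0,"y":0.003,"z":0.03,"yaw":0},{"x":0,"y":0.003,"z":0.065,"yaw":0},{"x":0,"y":0.003,"z":0.095,"yaw":0},{"x":0,"y":0.003,"z":0.115,"yaw":0},{"x":0,"y":0.003,"z":0.123,"yaw":0},{"x":0,"y":0.003,"z":0.127,"yaw":0},{"x":0,"y":0.003,"z":0.129,"yaw":0},{"x":0,"y":0.003,"z":0.129,"yaw":0}]}}

```text
time: 8.05
tool_pos: [0.4611, 0.2958, 0.0445]
eef_rot: [[-1.0, 0.001, 0.001], [0.001, 1.0, 0.001], [-0.001, 0.001, -1.0]]
ft_force: [-0.3, -0.6, -0.2]
gripper_width: 0.0401
```

Call:
{"method": "servo_tool", "body": {"commands": [{"x":0,"y":0,"z":0.001,"yaw":0},{"x":0,"y":0,"z":0.001,"yaw":0}]}}

```text
time: 8.25
tool_pos: [0.4607, 0.296, 0.0433]
eef_rot: [[-1.0, 0.001, 0.001], [0.001, 1.0, 0.001], [-0.001, 0.001, -1.0]]
ft_force: [0.2, -0.1, 0.2]
gripper_width: 0.0402
```

Call:
{"method": "servo_tool", "body": {"commands": [{"x":0,"y":0,"z":0.001,"yaw":0},{"x":0,"y":0,"z":0.0015,"yaw":0},{"x":0,"y":0,"z":0.0015,"yaw":0}]}}

```text
time: 8.55
tool_pos: [0.4607, 0.296, 0.0424]
eef_rot: [[-1.0, 0.001, 0.001], [0.001, 1.0, 0.001], [-0.001, 0.001, -1.0]]
ft_force: [-1.2, -1.7, 6.9]
gripper_width: 0.0398
```

Call:
{"method": "servo_tool", "body": {"commands": [{"x":0,"y":0,"z":0,"yaw":0},{"x":0,"y":0,"z":0,"yaw":0},{"x":0,"y":0,"z":0,"yaw":0},{"x":0,"y":0,"z":0,"yaw":0},{"x":0,"y":0,"z":0,"yaw":0}], "hand": 0.4}}

```text
time: 9.05
tool_pos: [0.4603, 0.2957, 0.041]
eef_rot: [[-1.0, 0.001, -0.0], [0.001, 1.0, -0.0], [0.0, -0.0, -1.0]]
ft_force: [0.0, -0.2, 0.5]
gripper_width: 0.0597
```

Call:
{"method": "servo_tool", "body": {"commands": [{"x":0,"y":0,"z":-0.02,"yaw":0},{"x":0,"y":0,"z":-0.05,"yaw":0},{"x":0,"y":0,"z":-0.09,"yaw":0},{"x":0,"y":0,"z":-0.13,"yaw":0},{"x":0,"y":0,"z":-0.16,"yaw":0},{"x":0,"y":0,"z":-0.16,"yaw":0}]}}

```text
time: 9.65
tool_pos: [0.4629, 0.2973, 0.2058]
eef_rot: [[-1.0, 0.001, 0.008], [0.001, 1.0, 0.006], [-0.008, 0.006, -1.0]]
ft_force: [-0.9, 1.2, -0.3]
gripper_width: 0.0594
```

Run:
```python
from h import *
o=manip.observe(); print(o["tool_pos"],o["time"])
im=manip.capture("wrist")
for P in [(.4606,.2938,.088),(.4606,.2938,.008)]:
    u,v=proj("wrist",P,o); cv2.circle(im,(int(u),int(v)),4,(255,255,255),1)
cv2.imwrite("pics/w6.png",im)
```

```text
[0.4629 0.2973 0.2058] 9.65
```

View pics/w6.png

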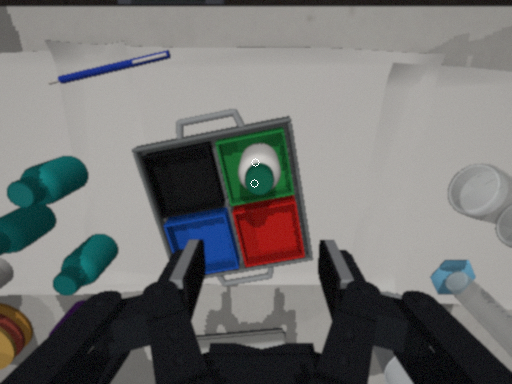

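The green bottle stands upright in the green cup, cap (258,178) near the expected (254,183). Next, the red one.

Call:
{"method": "servo_tool", "body": {"commands": [{"x":-0.018,"y":-0.045,"z":0,"yaw":0},{"x":-0.036,"y":-0.09,"z":0,"yaw":0},{"x":-0.054,"y":-0.135,"z":0,"yaw":0},{"x":-0.072,"y":-0.18,"z":0,"yaw":0},{"x":-0.09,"y":-0.225,"z":0,"yaw":0},{"x":-0.108,"y":-0.27,"z":0,"yaw":0},{"x":-0.126,"y":-0.315,"z":0,"yaw":0},{"x":-0.14,"y":-0.347,"z":0,"yaw":0}], "hand": 0.5}}

```text
time: 10.5
tool_pos: [0.5995, -0.0559, 0.1992]
eef_rot: [[-1.0, 0.005, -0.003], [0.005, 1.0, -0.002], [0.003, -0.002, -1.0]]
ft_force: [0.2, 0.5, 0.4]
gripper_width: 0.0642
```

Call:
{"method": "servo_tool", "body": {"commands": [{"x":0,"y":0,"z":0.03,"yaw":0},{"x":0,"y":0,"z":0.06,"yaw":0},{"x":0,"y":0,"z":0.085,"yaw":0},{"x":0,"y":0,"z":0.085,"yaw":0},{"x":0,"y":0,"z":0.085,"yaw":0}]}}

```text
time: 11.0
tool_pos: [0.5994, -0.0513, 0.1152]
eef_rot: [[-1.0, 0.001, -0.003], [0.001, 1.0, 0.0], [0.003, 0.0, -1.0]]
ft_force: [-0.1, -0.4, 1.3]
gripper_width: 0.0641
```

Run:
```python
from h import *
o=manip.observe(); print(o["tool_pos"],o["time"])
im=manip.capture("wrist")
u,v=proj("wrist",[.604,-.050,.08],o); print(u,v)
hsv=cv2.cvtColor(im,cv2.COLOR_BGR2HSV)
m=(((hsv[...,0]<8)|(hsv[...,0]>172))&(hsv[...,1]>130)&(hsv[...,2]>60)).astype(np.uint8)
k,l,st,c=cv2.connectedComponentsWithStats(m)
for i in range(1,k):
    if st[i,4]>150: print(c[i],st[i],ray("wrist",*c[i],.076,o))
cv2.circle(im,(int(u),int(v)),4,(255,255,255),1); cv2.imwrite("pics/w7.png",im)
```

```text
[ 0.5994 -0.0513  0.1152] 11.0
261.19727392923875 233.94863893485294
[268.2176   4.8647] [241   0  55  13 510] [ 0.4749 -0.0463  0.076 ]
[263.4059 231.7393] [ 244  210   40   45 1419] [ 0.6044 -0.0486  0.076 ]
[242.3057 268.5453] [198 259  87  32 530] [ 0.6322 -0.0629  0.076 ]
```

View pics/w7.png

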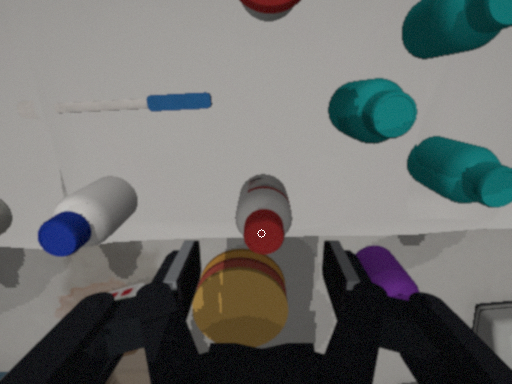

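Red cap seen at (263,232), as predicted (261,234), which puts the bottle at (0.604, -0.049). Descending and gripping.

Call:
{"method": "servo_tool", "body": {"commands": [{"x":-0.004,"y":0.002,"z":0.01,"yaw":0},{"x":-0.005,"y":0.002,"z":0.04,"yaw":0},{"x":-0.005,"y":0.002,"z":0.065,"yaw":0},{"x":-0.005,"y":0.002,"z":0.08,"yaw":0},{"x":-0.005,"y":0.002,"z":0.081,"yaw":0},{"x":-0.005,"y":0.002,"z":0.081,"yaw":0}]}}

```text
time: 11.65
tool_pos: [0.6058, -0.0493, 0.0357]
eef_rot: [[-1.0, 0.001, 0.001], [0.001, 1.0, -0.0], [-0.001, -0.0, -1.0]]
ft_force: [0.7, 0.2, 0.4]
gripper_width: 0.0641
```

Call:
{"method": "servo_tool", "body": {"commands": [{"x":0,"y":0,"z":0,"yaw":0},{"x":0,"y":0,"z":0,"yaw":0},{"x":0,"y":0,"z":0,"yaw":0},{"x":0,"y":0,"z":0,"yaw":0},{"x":0,"y":0,"z":0,"yaw":0},{"x":0,"y":0,"z":0,"yaw":0}], "hand": -1, "force": 50}}

```text
time: 12.25
tool_pos: [0.6065, -0.0495, 0.0369]
eef_rot: [[-1.0, 0.001, 0.004], [0.001, 1.0, -0.0], [-0.004, -0.0, -1.0]]
ft_force: [0.1, -0.9, 5.7]
gripper_width: 0.0402
```

Call:
{"method": "servo_tool", "body": {"commands": [{"x":0,"y":0,"z":-0.02,"yaw":0},{"x":0,"y":0,"z":-0.05,"yaw":0},{"x":0,"y":0,"z":-0.09,"yaw":0},{"x":0,"y":0,"z":-0.12,"yaw":0},{"x":0.01,"y":0.02,"z":-0.14,"yaw":0},{"x":0.02,"y":0.05,"z":-0.14,"yaw":0},{"x":0.03,"y":0.09,"z":-0.14,"yaw":0},{"x":0.04,"y":0.13,"z":-0.14,"yaw":0}]}}

```text
time: 13.05
tool_pos: [0.5645, 0.0814, 0.1755]
eef_rot: [[-1.0, 0.003, 0.0], [0.003, 1.0, 0.0], [-0.0, 0.0, -1.0]]
ft_force: [-0.0, -0.0, -1.1]
gripper_width: 0.0402
```

Call:
{"method": "servo_tool", "body": {"commands": [{"x":0.01,"y":0.045,"z":0,"yaw":0},{"x":0.02,"y":0.09,"z":0,"yaw":0},{"x":0.025,"y":0.135,"z":0,"yaw":0},{"x":0.025,"y":0.18,"z":0,"yaw":0},{"x":0.025,"y":0.21,"z":0,"yaw":0},{"x":0.025,"y":0.229,"z":0,"yaw":0},{"x":0.025,"y":0.229,"z":0,"yaw":0},{"x":0.025,"y":0.229,"z":0,"yaw":0}]}}

```text
time: 13.85
tool_pos: [0.5407, 0.3074, 0.1749]
eef_rot: [[-1.0, 0.003, -0.0], [0.003, 1.0, -0.003], [0.0, -0.003, -1.0]]
ft_force: [-0.6, -0.8, -0.8]
gripper_width: 0.0402
```

Call:
{"method": "servo_tool", "body": {"commands": [{"x":0,"y":0.002,"z":0.03,"yaw":0},{"x":0,"y":0.002,"z":0.065,"yaw":0},{"x":0,"y":0.002,"z":0.095,"yaw":0},{"x":0,"y":0.002,"z":0.115,"yaw":0},{"x":0,"y":0.002,"z":0.123,"yaw":0},{"x":0,"y":0.002,"z":0.127,"yaw":0},{"x":0,"y":0.002,"z":0.129,"yaw":0},{"x":0,"y":0.002,"z":0.129,"yaw":0}]}}

```text
time: 14.65
tool_pos: [0.5412, 0.3115, 0.0472]
eef_rot: [[-1.0, 0.002, 0.002], [0.002, 1.0, 0.001], [-0.002, 0.001, -1.0]]
ft_force: [0.1, 0.2, -0.1]
gripper_width: 0.0401
```

Call:
{"method": "servo_tool", "body": {"commands": [{"x":0,"y":0,"z":0.0005,"yaw":0},{"x":0,"y":0,"z":0.001,"yaw":0},{"x":0,"y":0,"z":0.001,"yaw":0}]}}

```text
time: 14.95
tool_pos: [0.5405, 0.3119, 0.0456]
eef_rot: [[-1.0, 0.001, 0.001], [0.001, 1.0, 0.0], [-0.001, 0.0, -1.0]]
ft_force: [0.1, 0.6, -0.8]
gripper_width: 0.0402
```

Call:
{"method": "servo_tool", "body": {"commands": [{"x":0,"y":0,"z":0.001,"yaw":0},{"x":0,"y":0,"z":0.0015,"yaw":0},{"x":0,"y":0,"z":0.0015,"yaw":0}]}}

```text
time: 15.25
tool_pos: [0.5405, 0.3119, 0.045]
eef_rot: [[-1.0, 0.001, 0.0], [0.001, 1.0, 0.0], [-0.0, 0.0, -1.0]]
ft_force: [-1.9, -0.6, 5.2]
gripper_width: 0.0401
```

Contact felt at the expected height. Releasing, then on to the blue bottle.

Call:
{"method": "servo_tool", "body": {"commands": [{"x":0,"y":0,"z":0,"yaw":0},{"x":0,"y":0,"z":0,"yaw":0},{"x":0,"y":0,"z":0,"yaw":0},{"x":0,"y":0,"z":0,"yaw":0},{"x":0,"y":0,"z":0,"yaw":0}], "hand": 0.4}}

```text
time: 15.75
tool_pos: [0.5403, 0.3117, 0.0435]
eef_rot: [[-1.0, 0.001, -0.0], [0.001, 1.0, -0.0], [0.0, -0.0, -1.0]]
ft_force: [0.5, -0.3, 0.6]
gripper_width: 0.0594
```

Call:
{"method": "servo_tool", "body": {"commands": [{"x":0,"y":0,"z":-0.02,"yaw":0},{"x":0,"y":0,"z":-0.05,"yaw":0},{"x":0,"y":0,"z":-0.09,"yaw":0},{"x":0,"y":0,"z":-0.13,"yaw":0},{"x":0,"y":0,"z":-0.16,"yaw":0},{"x":-0.01,"y":-0.04,"z":-0.16,"yaw":0},{"x":-0.02,"y":-0.09,"z":-0.16,"yaw":0},{"x":-0.03,"y":-0.13,"z":-0.16,"yaw":0}]}}

```text
time: 16.55
tool_pos: [0.5705, 0.1792, 0.2041]
eef_rot: [[-1.0, 0.001, 0.001], [0.001, 1.0, -0.001], [-0.001, -0.001, -1.0]]
ft_force: [1.2, -0.2, -0.8]
gripper_width: 0.0601
```

Call:
{"method": "servo_tool", "body": {"commands": [{"x":-0.01,"y":-0.045,"z":0,"yaw":0},{"x":-0.02,"y":-0.09,"z":0,"yaw":0},{"x":-0.03,"y":-0.135,"z":0,"yaw":0},{"x":-0.035,"y":-0.18,"z":0,"yaw":0},{"x":-0.035,"y":-0.225,"z":0,"yaw":0},{"x":-0.035,"y":-0.27,"z":0,"yaw":0},{"x":-0.035,"y":-0.315,"z":0,"yaw":0},{"x":-0.035,"y":-0.362,"z":0,"yaw":0}], "hand": 0.5}}

```text
time: 17.35
tool_pos: [0.6048, -0.1817, 0.2036]
eef_rot: [[-1.0, 0.0, -0.0], [0.0, 1.0, 0.0], [0.0, 0.0, -1.0]]
ft_force: [1.1, -0.6, -0.2]
gripper_width: 0.0638
```

Call:
{"method": "servo_tool", "body": {"commands": [{"x":0,"y":0,"z":0.03,"yaw":0},{"x":0,"y":0,"z":0.06,"yaw":0},{"x":0,"y":0,"z":0.085,"yaw":0},{"x":0,"y":0,"z":0.085,"yaw":0},{"x":0,"y":0,"z":0.085,"yaw":0}]}}

```text
time: 17.85
tool_pos: [0.6051, -0.1804, 0.1189]
eef_rot: [[-1.0, 0.001, -0.0], [0.001, 1.0, -0.0], [0.0, -0.0, -1.0]]
ft_force: [-0.1, -0.5, -0.2]
gripper_width: 0.0643
```

Run:
```python
from h import *
o=manip.observe(); print(o["tool_pos"],o["time"])
im=manip.capture("wrist")
u,v=proj("wrist",[.606,-.180,.08],o); print(u,v)
hsv=cv2.cvtColor(im,cv2.COLOR_BGR2HSV)
m=((hsv[...,0]>108)&(hsv[...,0]<130)&(hsv[...,1]>130)&(hsv[...,2]>60)).astype(np.uint8)
k,l,st,c=cv2.connectedComponentsWithStats(m)
for i in range(1,k):
    if st[i,4]>150: print(c[i],st[i],ray("wrist",*c[i],.076,o))
cv2.circle(im,(int(u),int(v)),4,(255,255,255),1); cv2.imwrite("pics/w8.png",im)
```

```text
[ 0.6051 -0.1804  0.1189] 17.85
259.7779212420264 226.06457229631468
[258.212  223.5248] [ 239  202   39   44 1349] [ 0.606 -0.181  0.076]
```

View pics/w8.png

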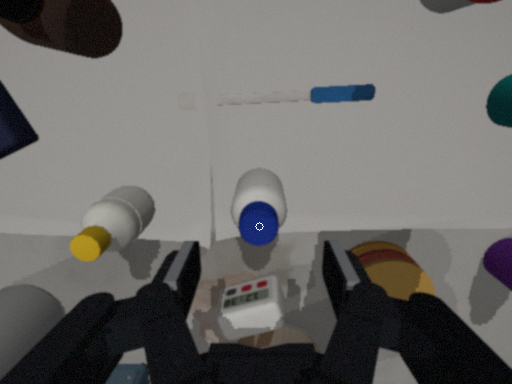

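Blue cap at (258,224), matching the prediction (260,226). Descending and gripping.

Call:
{"method": "servo_tool", "body": {"commands": [{"x":-0.001,"y":0,"z":0.03,"yaw":0},{"x":-0.001,"y":0,"z":0.06,"yaw":0},{"x":-0.001,"y":0,"z":0.078,"yaw":0},{"x":-0.001,"y":0,"z":0.084,"yaw":0},{"x":-0.001,"y":0,"z":0.084,"yaw":0},{"x":-0.001,"y":0,"z":0.084,"yaw":0}]}}

```text
time: 18.5
tool_pos: [0.6074, -0.1808, 0.0366]
eef_rot: [[-1.0, 0.001, 0.003], [0.001, 1.0, -0.001], [-0.003, -0.001, -1.0]]
ft_force: [-0.2, 0.3, -0.7]
gripper_width: 0.064
```

Call:
{"method": "servo_tool", "body": {"commands": [{"x":0,"y":0,"z":0,"yaw":0},{"x":0,"y":0,"z":0,"yaw":0},{"x":0,"y":0,"z":0,"yaw":0},{"x":0,"y":0,"z":0,"yaw":0},{"x":0,"y":0,"z":0,"yaw":0},{"x":0,"y":0,"z":0,"yaw":0}], "hand": -1, "force": 50}}

```text
time: 19.1
tool_pos: [0.6074, -0.181, 0.0365]
eef_rot: [[-1.0, 0.001, 0.004], [0.001, 1.0, -0.001], [-0.004, -0.001, -1.0]]
ft_force: [0.2, -0.9, 5.9]
gripper_width: 0.04
```

Call:
{"method": "servo_tool", "body": {"commands": [{"x":0,"y":0,"z":-0.02,"yaw":0},{"x":0,"y":0,"z":-0.05,"yaw":0},{"x":0,"y":0,"z":-0.09,"yaw":0},{"x":0,"y":0,"z":-0.12,"yaw":0},{"x":0,"y":0.02,"z":-0.14,"yaw":0},{"x":0.01,"y":0.05,"z":-0.14,"yaw":0},{"x":0.02,"y":0.09,"z":-0.14,"yaw":0},{"x":0.03,"y":0.13,"z":-0.14,"yaw":0}]}}

```text
time: 19.9
tool_pos: [0.5754, -0.0494, 0.1749]
eef_rot: [[-1.0, 0.002, 0.0], [0.002, 1.0, 0.0], [-0.0, 0.0, -1.0]]
ft_force: [0.5, 0.1, -0.3]
gripper_width: 0.04
```

Call:
{"method": "servo_tool", "body": {"commands": [{"x":0.005,"y":0.045,"z":0,"yaw":0},{"x":0.01,"y":0.09,"z":0,"yaw":0},{"x":0.018,"y":0.135,"z":0,"yaw":0},{"x":0.018,"y":0.18,"z":0,"yaw":0},{"x":0.018,"y":0.225,"z":0,"yaw":0},{"x":0.018,"y":0.26,"z":0,"yaw":0},{"x":0.018,"y":0.278,"z":0,"yaw":0},{"x":0.018,"y":0.278,"z":0,"yaw":0}]}}

```text
time: 20.7
tool_pos: [0.5573, 0.231, 0.1743]
eef_rot: [[-1.0, -0.004, -0.001], [-0.004, 1.0, 0.002], [0.001, 0.002, -1.0]]
ft_force: [-0.8, -0.7, -1.2]
gripper_width: 0.0403
```

Call:
{"method": "servo_tool", "body": {"commands": [{"x":0,"y":0,"z":0,"yaw":0},{"x":0,"y":0,"z":0,"yaw":0}]}}

```text
time: 20.9
tool_pos: [0.559, 0.2238, 0.1747]
eef_rot: [[-1.0, 0.006, 0.0], [0.006, 1.0, -0.003], [-0.0, -0.003, -1.0]]
ft_force: [0.5, -0.3, -0.7]
gripper_width: 0.0399
```

Call:
{"method": "servo_tool", "body": {"commands": [{"x":0.001,"y":0.002,"z":0.03,"yaw":0},{"x":0.001,"y":0.002,"z":0.065,"yaw":0},{"x":0.001,"y":0.002,"z":0.095,"yaw":0},{"x":0.001,"y":0.002,"z":0.115,"yaw":0},{"x":0.001,"y":0.002,"z":0.123,"yaw":0},{"x":0.001,"y":0.002,"z":0.127,"yaw":0},{"x":0.001,"y":0.002,"z":0.129,"yaw":0},{"x":0.001,"y":0.002,"z":0.129,"yaw":0}]}}

```text
time: 21.7
tool_pos: [0.5581, 0.2295, 0.0466]
eef_rot: [[-1.0, 0.002, 0.002], [0.002, 1.0, 0.001], [-0.002, 0.001, -1.0]]
ft_force: [-0.1, -0.3, -1.0]
gripper_width: 0.04
```

Call:
{"method": "servo_tool", "body": {"commands": [{"x":0,"y":0,"z":0.0005,"yaw":0},{"x":0,"y":0,"z":0.001,"yaw":0},{"x":0,"y":0,"z":0.001,"yaw":0}]}}

```text
time: 22.0
tool_pos: [0.5575, 0.2298, 0.0451]
eef_rot: [[-1.0, 0.001, 0.001], [0.001, 1.0, 0.0], [-0.001, 0.0, -1.0]]
ft_force: [-0.5, -0.3, 0.5]
gripper_width: 0.0399
```

Call:
{"method": "servo_tool", "body": {"commands": [{"x":0,"y":0,"z":0.0005,"yaw":0},{"x":0,"y":0,"z":0.001,"yaw":0},{"x":0,"y":0,"z":0.001,"yaw":0}]}}

```text
time: 22.3
tool_pos: [0.5575, 0.2299, 0.0446]
eef_rot: [[-1.0, 0.001, 0.0], [0.001, 1.0, 0.0], [-0.0, 0.0, -1.0]]
ft_force: [-0.7, -1.1, 4.7]
gripper_width: 0.0396
```

Contact. Releasing, then moving above the amber bottle.

Call:
{"method": "servo_tool", "body": {"commands": [{"x":0,"y":0,"z":0,"yaw":0},{"x":0,"y":0,"z":0,"yaw":0},{"x":0,"y":0,"z":0,"yaw":0},{"x":0,"y":0,"z":0,"yaw":0},{"x":0,"y":0,"z":0,"yaw":0}], "hand": 0.4}}

```text
time: 22.8
tool_pos: [0.5573, 0.2297, 0.0435]
eef_rot: [[-1.0, 0.001, -0.0], [0.001, 1.0, -0.0], [0.0, -0.0, -1.0]]
ft_force: [-0.3, 0.6, -0.5]
gripper_width: 0.0599
```

Call:
{"method": "servo_tool", "body": {"commands": [{"x":0,"y":0,"z":-0.02,"yaw":0},{"x":0,"y":0,"z":-0.05,"yaw":0},{"x":0,"y":0,"z":-0.09,"yaw":0},{"x":0,"y":0,"z":-0.13,"yaw":0},{"x":0,"y":0,"z":-0.16,"yaw":0},{"x":0.01,"y":-0.04,"z":-0.16,"yaw":0},{"x":0.02,"y":-0.09,"z":-0.16,"yaw":0},{"x":0.03,"y":-0.13,"z":-0.16,"yaw":0}]}}

```text
time: 23.6
tool_pos: [0.5268, 0.0973, 0.204]
eef_rot: [[-1.0, 0.001, 0.001], [0.001, 1.0, -0.001], [-0.001, -0.001, -1.0]]
ft_force: [0.3, -0.7, 0.5]
gripper_width: 0.0599
```

Call:
{"method": "servo_tool", "body": {"commands": [{"x":0.01,"y":-0.045,"z":0,"yaw":0},{"x":0.02,"y":-0.09,"z":0,"yaw":0},{"x":0.03,"y":-0.135,"z":0,"yaw":0},{"x":0.04,"y":-0.18,"z":0,"yaw":0},{"x":0.05,"y":-0.225,"z":0,"yaw":0},{"x":0.056,"y":-0.27,"z":0,"yaw":0},{"x":0.056,"y":-0.315,"z":0,"yaw":0},{"x":0.056,"y":-0.36,"z":0,"yaw":0}], "hand": 0.7}}

```text
time: 24.4
tool_pos: [0.4704, -0.262, 0.2039]
eef_rot: [[-1.0, 0.001, 0.0], [0.001, 1.0, 0.0], [-0.0, 0.0, -1.0]]
ft_force: [2.2, 0.4, -0.1]
gripper_width: 0.0724
```

Call:
{"method": "servo_tool", "body": {"commands": [{"x":0,"y":-0.03,"z":0,"yaw":0},{"x":0,"y":-0.044,"z":0.01,"yaw":0},{"x":0,"y":-0.044,"z":0.03,"yaw":0},{"x":0,"y":-0.044,"z":0.05,"yaw":0},{"x":0,"y":-0.044,"z":0.05,"yaw":0},{"x":0,"y":-0.044,"z":0.05,"yaw":0}]}}

```text
time: 25.0
tool_pos: [0.471, -0.3029, 0.1533]
eef_rot: [[-1.0, -0.001, -0.001], [-0.001, 1.0, 0.001], [0.001, 0.001, -1.0]]
ft_force: [-0.5, 0.6, 0.5]
gripper_width: 0.0727
```

Run:
```python
from h import *
o=manip.observe(); print(o["tool_pos"],o["time"])
im=manip.capture("wrist")
u,v=proj("wrist",[.471,-.304,.103],o); print(u,v)
cv2.circle(im,(int(u),int(v)),4,(255,255,255),1); cv2.imwrite("pics/w9.png",im)
```

```text
[ 0.471  -0.3029  0.1533] 25.0
257.52998255565734 217.70160534685078
```

View pics/w9.png

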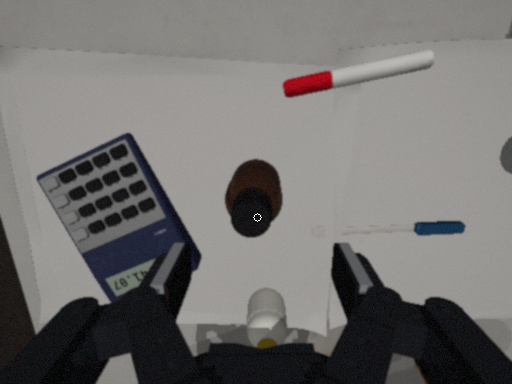

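The black cap top is at (251,218), about 6 px left of the prediction, so I correct y by -4 mm to about -0.308. Descending and gripping.

Call:
{"method": "servo_tool", "body": {"commands": [{"x":0,"y":-0.005,"z":0.01,"yaw":0},{"x":0,"y":-0.005,"z":0.04,"yaw":0},{"x":0,"y":-0.005,"z":0.07,"yaw":0},{"x":0,"y":-0.005,"z":0.095,"yaw":0},{"x":0,"y":-0.005,"z":0.107,"yaw":0},{"x":0,"y":-0.005,"z":0.11,"yaw":0},{"x":0,"y":-0.005,"z":0.11,"yaw":0}]}}

```text
time: 25.75
tool_pos: [0.4713, -0.3096, 0.0441]
eef_rot: [[-1.0, 0.001, 0.001], [0.001, 1.0, -0.001], [-0.001, -0.001, -1.0]]
ft_force: [0.3, 0.7, 1.3]
gripper_width: 0.0727
```

Call:
{"method": "servo_tool", "body": {"commands": [{"x":0,"y":0,"z":0,"yaw":0},{"x":0,"y":0,"z":0,"yaw":0},{"x":0,"y":0,"z":0,"yaw":0},{"x":0,"y":0,"z":0,"yaw":0},{"x":0,"y":0,"z":0,"yaw":0},{"x":0,"y":0,"z":0,"yaw":0},{"x":0,"y":0,"z":0,"yaw":0}], "hand": -1, "force": 60}}

```text
time: 26.45
tool_pos: [0.4718, -0.3098, 0.0453]
eef_rot: [[-1.0, 0.001, 0.003], [0.001, 1.0, -0.002], [-0.003, -0.002, -1.0]]
ft_force: [-0.1, 0.4, 6.2]
gripper_width: 0.0454
```

Call:
{"method": "servo_tool", "body": {"commands": [{"x":0,"y":0,"z":-0.01,"yaw":0},{"x":0,"y":0,"z":-0.03,"yaw":0},{"x":0,"y":0,"z":-0.06,"yaw":0},{"x":0,"y":0,"z":-0.09,"yaw":0},{"x":0,"y":0,"z":-0.12,"yaw":0},{"x":0,"y":0,"z":-0.14,"yaw":0},{"x":0,"y":0,"z":-0.14,"yaw":0}]}}

```text
time: 27.15
tool_pos: [0.4723, -0.3103, 0.1871]
eef_rot: [[-1.0, 0.001, 0.006], [0.001, 1.0, -0.004], [-0.006, -0.004, -1.0]]
ft_force: [0.4, -0.2, -1.8]
gripper_width: 0.0455
```

Call:
{"method": "servo_tool", "body": {"commands": [{"x":0,"y":0.015,"z":0,"yaw":0},{"x":0,"y":0.045,"z":0,"yaw":0},{"x":0,"y":0.08,"z":0,"yaw":0},{"x":0,"y":0.12,"z":0,"yaw":0},{"x":0,"y":0.16,"z":0,"yaw":0},{"x":0,"y":0.2,"z":0,"yaw":0},{"x":0,"y":0.24,"z":0,"yaw":0},{"x":0,"y":0.28,"z":0,"yaw":0}]}}

```text
time: 27.95
tool_pos: [0.4689, -0.0263, 0.182]
eef_rot: [[-1.0, -0.0, -0.005], [-0.0, 1.0, 0.001], [0.005, 0.001, -1.0]]
ft_force: [0.7, -0.4, -1.2]
gripper_width: 0.0455
```

Call:
{"method": "servo_tool", "body": {"commands": [{"x":0,"y":0.04,"z":0,"yaw":0},{"x":0,"y":0.08,"z":0,"yaw":0},{"x":-0.004,"y":0.12,"z":0,"yaw":0},{"x":-0.004,"y":0.16,"z":0,"yaw":0},{"x":-0.004,"y":0.2,"z":0,"yaw":0},{"x":-0.004,"y":0.225,"z":0,"yaw":0},{"x":-0.004,"y":0.24,"z":0,"yaw":0},{"x":-0.004,"y":0.242,"z":0,"yaw":0}]}}

```text
time: 28.75
tool_pos: [0.4735, 0.2149, 0.1823]
eef_rot: [[-1.0, -0.003, -0.003], [-0.003, 1.0, -0.0], [0.003, -0.0, -1.0]]
ft_force: [-0.3, 0.1, -2.1]
gripper_width: 0.0453
```

Call:
{"method": "servo_tool", "body": {"commands": [{"x":0,"y":0,"z":0,"yaw":0},{"x":0,"y":0,"z":0,"yaw":0},{"x":0,"y":0,"z":0,"yaw":0}]}}

```text
time: 29.05
tool_pos: [0.4755, 0.2107, 0.1836]
eef_rot: [[-1.0, 0.004, -0.0], [0.004, 1.0, -0.001], [0.0, -0.001, -1.0]]
ft_force: [-0.1, 0.3, -0.6]
gripper_width: 0.0457
```

Run:
```python
from h import *
o=manip.observe(); print(o["tool_pos"],o["time"])
im=manip.capture("wrist"); cv2.imwrite("pics/w10.png",im)
```

```text
[0.4755 0.2107 0.1836] 29.05
```

View pics/w10.png

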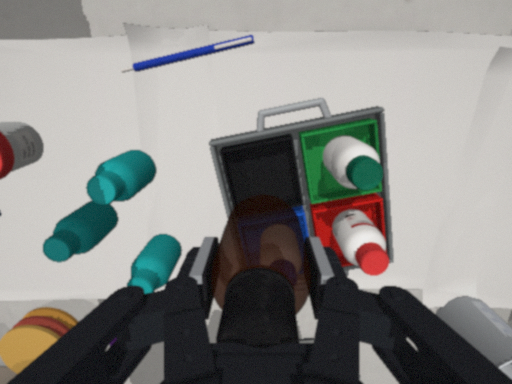

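Green (352,160) and red (360,235) bottles stand upright in their cups. Amber hangs upright in front of the black cup, so I'll lower it.

Call:
{"method": "servo_tool", "body": {"commands": [{"x":-0.001,"y":0.002,"z":0.03,"yaw":0},{"x":-0.001,"y":0.002,"z":0.065,"yaw":0},{"x":-0.001,"y":0.002,"z":0.095,"yaw":0},{"x":-0.001,"y":0.002,"z":0.115,"yaw":0},{"x":-0.001,"y":0.002,"z":0.123,"yaw":0},{"x":-0.001,"y":0.002,"z":0.127,"yaw":0},{"x":-0.001,"y":0.002,"z":0.129,"yaw":0},{"x":-0.001,"y":0.002,"z":0.129,"yaw":0}]}}

```text
time: 29.9
tool_pos: [0.477, 0.2149, 0.0555]
eef_rot: [[-1.0, 0.001, 0.002], [0.001, 1.0, 0.001], [-0.002, 0.001, -1.0]]
ft_force: [0.1, -0.1, -1.4]
gripper_width: 0.0457
```

Call:
{"method": "servo_tool", "body": {"commands": [{"x":0,"y":0,"z":0.0005,"yaw":0},{"x":0,"y":0,"z":0.001,"yaw":0},{"x":0,"y":0,"z":0.001,"yaw":0}]}}

```text
time: 30.2
tool_pos: [0.4765, 0.2149, 0.0541]
eef_rot: [[-1.0, 0.001, 0.001], [0.001, 1.0, 0.0], [-0.001, 0.0, -1.0]]
ft_force: [0.3, -0.1, -1.0]
gripper_width: 0.0456
```

Call:
{"method": "servo_tool", "body": {"commands": [{"x":0,"y":0,"z":0.0005,"yaw":0},{"x":0,"y":0,"z":0.001,"yaw":0},{"x":0,"y":0,"z":0.001,"yaw":0}]}}

```text
time: 30.5
tool_pos: [0.4764, 0.2149, 0.0534]
eef_rot: [[-1.0, 0.001, 0.0], [0.001, 1.0, 0.0], [-0.0, 0.0, -1.0]]
ft_force: [-0.5, 0.0, 5.7]
gripper_width: 0.0455
```

Call:
{"method": "servo_tool", "body": {"commands": [{"x":0,"y":0,"z":0.0005,"yaw":0},{"x":0,"y":0,"z":0.0005,"yaw":0}]}}

```text
time: 30.7
tool_pos: [0.4764, 0.2149, 0.0533]
eef_rot: [[-1.0, 0.001, 0.0], [0.001, 1.0, 0.0], [-0.0, 0.0, -1.0]]
ft_force: [-2.0, -0.1, 8.9]
gripper_width: 0.0455
```

Call:
{"method": "servo_tool", "body": {"commands": [{"x":0,"y":0,"z":0,"yaw":0},{"x":0,"y":0,"z":0,"yaw":0},{"x":0,"y":0,"z":0,"yaw":0},{"x":0,"y":0,"z":0,"yaw":0},{"x":0,"y":0,"z":0,"yaw":0}], "hand": 0.5}}

```text
time: 31.2
tool_pos: [0.4763, 0.2147, 0.052]
eef_rot: [[-1.0, 0.001, -0.0], [0.001, 1.0, -0.0], [0.0, -0.0, -1.0]]
ft_force: [0.2, -0.1, -0.1]
gripper_width: 0.0641
```

Call:
{"method": "servo_tool", "body": {"commands": [{"x":0,"y":0,"z":-0.02,"yaw":0},{"x":0,"y":0,"z":-0.05,"yaw":0},{"x":0,"y":0,"z":-0.09,"yaw":0},{"x":0,"y":0,"z":-0.13,"yaw":0},{"x":0,"y":0,"z":-0.17,"yaw":0},{"x":0,"y":0.02,"z":-0.21,"yaw":0},{"x":0,"y":0.02,"z":-0.24,"yaw":0},{"x":0,"y":0.02,"z":-0.24,"yaw":0}]}}

```text
time: 32.0
tool_pos: [0.4785, 0.2364, 0.2968]
eef_rot: [[-1.0, -0.0, 0.009], [-0.0, 1.0, 0.005], [-0.009, 0.005, -1.0]]
ft_force: [0.4, -0.2, 0.7]
gripper_width: 0.0641
```

Run:
```python
from h import *
o=manip.observe(); print(o["tool_pos"],o["time"])
im=manip.capture("wrist"); s=manip.capture("side")
for x,y,h in [(.541,.3098,.088),(.4606,.2938,.088),(.557,.2294,.088),(.4766,.2134,.111)]:
    for z in (h,.008):
        u,v=proj("wrist",[x,y,z],o); cv2.circle(im,(int(u),int(v)),3,(255,255,255),1)
s=cv2.resize(s[140:310,170:345],None,fx=384/170,fy=384/170)
a=np.hstack([im,s]); cv2.imwrite("pics/w11.png",cv2.resize(a,None,fx=.88,fy=.88))
```

```text
[0.4785 0.2364 0.2968] 32.0
```

View pics/w11.png

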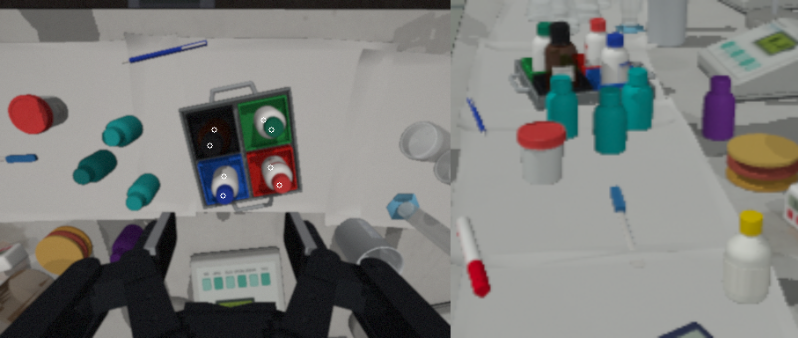

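All four bottles stand upright in their own cups: amber (212,135), green (271,125), blue (226,185), red (278,178) in the wrist half. The jar and the yellow-capped bottle look unmoved. Handing in.

```bash
python3 -c "
from station import manip
print(manip.close_job())"
```

```text
the job is handed in; nothing more can be done
None
```

I packed the caddy and handed the job in at about 32 s of the 122 s allowed. The green, red, blue and amber bottles are each in the cup of their cap's colour.

- **Placing:** each bottle was lowered until the wrist force rose to about 5–9 N at the expected 8 mm floor height, then released. Nothing was dropped or tipped.
- **Final pictures (wrist and side):** all four stand upright, with their caps near where I predicted them. The gripper was open and about 0.3 m above the worktop, touching nothing.
- **Jar and yellow-capped bottle:** the arm never went to them, and they look unmoved in the last side picture. I compared by eye and did not re-measure their positions.
- **Disagreements:**
  - The side-camera positions were up to 8 mm off the wrist-camera ones, so I used the wrist camera's.
  - The first amber estimate was about 4 mm off in y, and I corrected it before gripping.
  - One early move was refused because its rows lacked some values; I resent it complete.

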